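Set out the spice tray and hold the clip open over the recipe card

ROBOT

A 6-joint arm with a two-finger parallel gripper is mounted at the origin on the work surface. World frame = base frame: x ahead of the robot, y to its left, z up, the work surface at z = 0. Lengths are in m, angles in rad, forces in N, time in s.
With the tool pointing down it reaches from about 0.3 to 0.875 m from the base axis. Payload 6.4 kg.
Tool frame: the origin (TCP) lies midway between the tips of the shut fingers; the grasp point (between the pads) lies 19 mm behind it; z points along the fingers, y is the line along which they close (so a half turn about z gives the same grasp; the last joint's range is limited). The gripper opens to 85 mm and grips with 20 to 120 N. Pads are 22 mm wide; open, the fingers measure 114 mm over their backs; the gripper's body (76 mm by 85 mm) begins 54 mm behind the grasp point. The pads swing forward as they close: fully open they stand 13 mm farther back than shut.
Start: joints at [-1.385, 0.181, 1.607, -0, 1.354, -0.206], TCP at [0.22, -0.531, 0.231] pointing down, gripper open.
Joint ranges: [-2.99, 2.99], [-0.89, 2.07], [0.3, 2.58], [-1.14, 4.28], [0, 2.63], [-3.12, 3.12]. Speed limits (rad/s): [2.57, 2.57, 3.01, 3.14, 3.14, 3.14].

INTERFACE

Orientations are given as a unit quaternion [w, x, y, z].
In Python, from bench import ctrl gives the robot as it stands.
- The arm moves only by the tool drive_tool, never from a script. Its argument "plan" is a list that holds one entry, the list of rows, each a list of 4 numbers: the shift along the tool's x, y, z scaled (see below), then the turn about the tool's z scaled (see below). In form: [[[x, y, z, roll], ...]]. A call has 1 to 12 rows; each row is the pose to reach, as a shift and turn from the pose commanded when the call began, along the tool's axes at that moment, turning the shorter way round; what a row does not reach only later rows make up. The controller multiplies each number of a shift by 400 mm and each number of a turn by 180 degrees. A row lasts 1/12 s, in which the tool goes at most 41.7 mm and 7.16 degrees, less where a joint would pass 70% of its speed; a pose out of reach is approached as far as the arm can. A call with a number of a shift or a turn outside -1 to 1 is refused whole. A call with a gripper value outside its range is refused whole. "jaw" is the closure, from 0 (fully open) to 1 (shut), set as the call begins (left out, the last holds). The fingers move at their own pace and stop on an object; the grip force is fixed at half the most. Time passes only in rows, so rows that repeat a pose let the fingers close. It gives the time, the measured TCP pose, the force, the opening and the grip force at its end, in the units of the state.
- ctrl.get_obs(): the state, without advancing time (a new reading comes with each control period).
- ctrl.camera(name): name is "side" or "top"; returns (picture, depth): 480x640x3 uint8, red, green, blue; 480x640 float32, m along the optical axis (not along the pixel's ray), 0 where there is no reading.
- ctrl.camera_info(name): a dict with "camera_matrix" (3x3 intrinsics, pixels), "R" (3x3) and "t" (3): a world point X has camera coordinates R X + t. Camera axes: x right, y down, z forward; pixel columns grow to the right and rows downward; lengths in m; the calibration is good to about 2 mm. A picture is of the moment at which its call begins. camera_info takes no time and is no camera call.
- ctrl.hand_in(): hands the job in; it is judged then, once.
The state is a dict: "time_s": time; "q": joint angles; "dq": joint speeds; "joint_efforts": joint torques, N m; "eef_pos": TCP position; "eef_rot": TCP orientation; "wrist_force": force on the tool from outside, world axes, zero at the start; "torque": the same for the moment, N m; "opening": opening from 0.0 (shut) to 1.0 (fully open); "grasp_force": force on a finger pad.
Only numpy, scipy, OpenCV 4.12 (cv2) and the standard library are available. Lean on these libraries where they do the work, as an engineer would, in place of code of your own. Each camera call takes 0.05 s, during which the arm holds its last target. There are 200 camera calls.

TASK

Finish the spice tray: stand the two loose spice tins from the counter upright inside the two empty printed rings, so that the four tins make two neat rows. Then squeeze the wings of the orange bag clip, take it off the rim of the hanging bin and hold it gaping over the middle of the recipe card's top edge, one jaw well down on each side and neither touching the card, so that I can slip a second card in; finish while you are still holding it wide open there. Leave the bin shut and everything else where it stands.

Things in the scene. Friction and masses are not known exactly. Their poses are not given: they have to be found in the camera images.
- tin_a: loose round steel spice tin with a red disc on its lid, 48 mm diameter, 42 mm high, about 0.12 kg, standing on the counter to the robot's right; origin at the centre of its underside. It may go into either empty ring
- tin_b: the same tin with a brown (terracotta) disc on its lid; origin at the centre of its underside
- tin_c: the same tin with a yellow disc, already in its ring in the tray's back row; it stays
- tin_d: the same tin with a green disc, already in its ring in the tray's back row; it stays
- tray: wooden tray, fixed, 200 mm along its x by 190 mm along its y, floor 6 mm above the counter, rim 12 mm high; origin at the centre of its underside, x towards its back edge (away from the robot). Four printed rings, white lines 61 mm inside and 66 mm outside diameter, 80 mm apart, at x = -60 mm (front row, empty) and +20 mm (back row), y = +40 and -40 mm
- ring_left (a point): centre of the empty front ring on the left (tray y = +40 mm), on the tray floor
- ring_right (a point): centre of the empty front ring on the right (tray y = -40 mm), on the tray floor
- card: stiff white recipe card with a green band, 120 mm wide along its y, 2 mm thick along its x, standing upright in a wooden slot at the tray's back edge; fixed to the tray
- card_edge (a point): middle of the card's top edge, 111 mm above the counter; x across the card's thickness, y along the edge, z up. Nothing of the tray is higher than 24 mm within 60 mm of the card but the 48 mm tall tops of the back row of tins, their centres 66 mm in front of it
- clip: orange plastic bag clip, two halves on a spring hinge, about 65 g, clamped on the bin's front rim: jaws down, wings up. Origin on the hinge axis; y along the hinge, x across the clip, z up. The frame belongs to the half on the -x side, upright at the start with its jaw on the wall's outer face; fully open, each half has turned 0.35 rad, so this frame leans 0.35 rad
- clip_wing_a (a point): outer face of the -x wing, 25 mm above the hinge, where to pinch (from above, across x). Wings: 44 mm wide along y, top 41 mm above the hinge when shut (44 squeezed), 49 mm overall there when shut (45 mm on the rim); squeezed to the stop they stand parallel and upright, 20 mm over their outer faces
- clip_wing_b (a point): the same point on the +x wing. To open fully the spring needs about 6 N at the wing tops or 9 N at mid-wing; a grip of 15 to 25 N holds the clip firmly on its stop
- clip_half (a joint): opening angle between the clip's halves: 0 rad jaws shut, about 0.12 clamped on the bin rim, 0.70 fully open (stop; jaw tips about 22 mm apart). It springs shut when let go
- clip_tip_a (a point): middle of the lower inner edge of the jaw on the clip's -x side; the jaws are 56 mm wide along y and reach 32 mm below the hinge (30 mm when open). The throat between them ends at the hinge barrel, 5 mm radius
- clip_tip_b (a point): middle of the lower inner edge of the jaw on the clip's +x side
- bin: slim white plastic tilt-out bin, 75 mm deep by 112 mm wide, hung by two hooks of its steel back plate on a fixed 12 mm steel rail that runs along y 50 mm behind its centre, 142 mm above the counter; origin at the centre of the tub's underside, x away from the robot
- bin_rim (a point): middle of the bin's front rim, 160 mm above the counter, wall 3 mm thick; the bin's back rim is 72 mm behind it and no part of the bin or rail is higher
- bin_tub (a joint): tilt of the bin's tub: 0 shut (held by its catch spring, about 4 N at the rim to start it), grows to 0.6 rad as it tilts towards the robot
- mug: blue ceramic mug, 80 mm diameter, 95 mm high, left of the tray, leave alone; origin under its centre
- gasket: black rubber gasket ring, 100 mm diameter, 8 mm thick, lying left of the tray, leave alone
- spoon: wooden spoon, 260 mm, lying along x beside the hob, leave alone
- tiffin: three-tier steel tiffin carrier, 130 mm over its straps, 226 mm high with its handle, far left, leave alone; origin under its centre
- jar: jar with a red cap, 72 mm diameter, 110 mm high, on the right, leave alone; origin under its centre

How it is judged:
By the outcome, as a careful person would: the job done as asked, in the order asked, and still so for the second after the job is handed in, while the arm keeps its last pose, push and grip.
It also fails if it takes over 64 s, if anything falls off the work surface, if the arm or the gripper's body presses on something with over 40 N, if the wrist force passes 120 N, or if a joint passes its speed limit or range.

## Working session

There is one attempt and no reset: what is moved stays moved. The work goes in short steps, Python scripts to look and compute and a tool call to move; the robot and the scene stay as the last step left them, time stands still between calls to the robot, and variables do not carry over. Pictures are saved under pics/ and viewed, at most 10 in all, crops included, and the job is handed in when it is done.

Besides the shell and the picture viewer there is one more tool, called after "Call:" by a JSON object that holds its "method" and its "body". drive_tool: Moves the arm, as the interface text tells. Its arguments: {"type":"object","properties":{"plan":{"type":"array"},"jaw":{"type":"number"}},"required":["plan"]}

```bash
mkdir -p pics; ls
python3 - <<'E'
from bench import ctrl
import cv2,numpy as np
for n in("side","top"):
    im,d=ctrl.camera(n); cv2.imwrite(f"pics/{n}0.png",im[:,:,::-1]); np.save(f"pics/{n}0.npy",d)
    i=ctrl.camera_info(n); print(n,i, "pos",-np.array(i["R"]).T@np.array(i["t"]))
print(ctrl.get_obs())
E
```

```text
pics
side {'camera_matrix': array([[474.0482753 ,   0.        , 322.66036004],
       [  0.        , 474.0482753 , 242.26726143],
       [  0.        ,   0.        ,   1.        ]]), 'R': array([[-0.751774  , -0.65921825, -0.01634461],
       [-0.45680545,  0.53849758, -0.70806012],
       [ 0.47556769, -0.52483489, -0.70596297]]), 't': array([0.40131197, 0.32883739, 0.8821881 ])} pos [0.03237046 0.55047713 0.86218806]
top {'camera_matrix': array([[439.6551589 ,   0.        , 323.05320196],
       [  0.        , 439.6551589 , 243.61635321],
       [  0.        ,   0.        ,   1.        ]]), 'R': array([[ 0.01335896, -0.99979543,  0.01518679],
       [-0.99021698, -0.01533767, -0.13869063],
       [ 0.13889518, -0.01318546, -0.9902193 ]]), 't': array([-0.01855197,  0.5534236 ,  1.23942059])} pos [0.37610773 0.00628238 1.3043346 ]
{'time_s': 0.1, 'q': array([-1.38528193e+00,  1.81452482e-01,  1.60793063e+00, -2.95182028e-05,
        1.35380676e+00, -2.06300958e-01]), 'dq': array([-0.00043401, -0.00160832, -0.00185414, -0.00032052, -0.00030551,
       -0.0002402 ]), 'joint_efforts': array([-3.84316727e-04, -4.45878911e+01, -3.52238059e+01, -4.70111700e-04,
        4.22675323e-03, -4.31471946e-06]), 'eef_pos': array([ 0.21948422, -0.53090951,  0.23047134]), 'eef_rot': array([-7.98715160e-04,  9.80870454e-01,  1.94659996e-01, -6.10966692e-06]), 'wrist_force': array([ 0.31912994, -0.40159759,  0.32077631]), 'torque': array([ 0.03421747, -0.0671024 , -0.00439201]), 'grasp_force': 0.0, 'opening': 1.000005678443389}
```

View pics/side0.png

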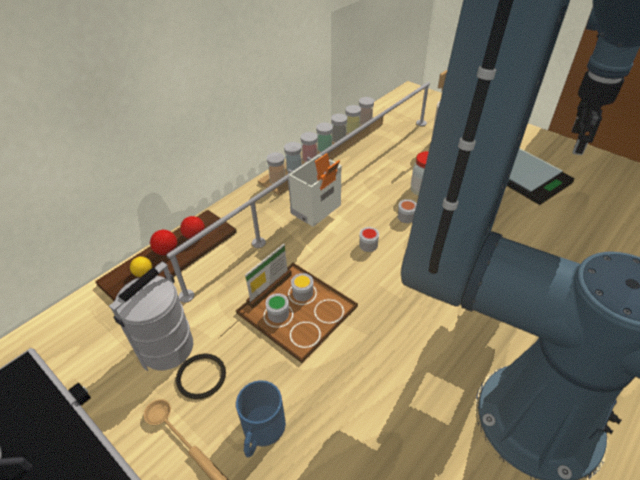

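View pics/top0.png

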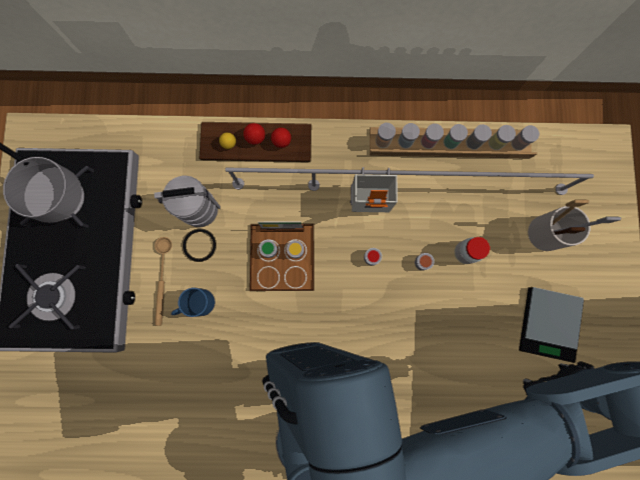

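The side view shows the red tin at (369,238), the terracotta tin at (407,209), the clip at (327,170) and the card at (267,270). In the top view the red tin is at (373,257), the terracotta at (425,261), the empty rings at (268,277) and (296,277), and the clip at (377,198). Next I measure these by colour.

```bash
cat > h.py <<'E'
import cv2,numpy as np
from bench import ctrl
def ray(n,uv,z):
    i=ctrl.camera_info(n);R=np.array(i["R"]);K=np.array(i["camera_matrix"]);c=-R.T@np.array(i["t"])
    d=R.T@np.linalg.inv(K)@np.array([uv[0],uv[1],1.]); return c+d*(z-c[2])/d[2]
def proj(n,X):
    i=ctrl.camera_info(n);p=np.array(i["camera_matrix"])@(np.array(i["R"])@np.array(X)+np.array(i["t"]));return p[:2]/p[2]
def two(a,b):  # midpoint of rays side a, top b
    P=[]
    for n,uv in(("side",a),("top",b)):
        i=ctrl.camera_info(n);R=np.array(i["R"]);K=np.array(i["camera_matrix"])
        d=R.T@np.linalg.inv(K)@np.array([uv[0],uv[1],1.]);P.append((-R.T@np.array(i["t"]),d/np.linalg.norm(d)))
    A=sum(np.eye(3)-np.outer(d,d) for c,d in P);b=sum((np.eye(3)-np.outer(d,d))@c for c,d in P)
    return np.linalg.solve(A,b)
def hsv(im): return cv2.cvtColor(im,cv2.COLOR_RGB2HSV)
def blob(im,lo,hi,box):
    x0,y0,x1,y1=box
    m=cv2.inRange(hsv(im),np.array(lo),np.array(hi))[y0:y1,x0:x1]
    n,l,s,c=cv2.connectedComponentsWithStats(m);
    if n<2:return None
    k=1+np.argmax(s[1:,4]);return c[k]+[x0,y0],s[k]+np.array([x0,y0,0,0,0])
E
python3 - <<'E'
from h import *
im={n:cv2.imread(f"pics/{n}0.png")[:,:,::-1].copy() for n in("side","top")}
np.set_printoptions(precision=4,suppress=True)
T={"a":((0,150,120),(6,255,255),{"side":(355,222,385,255),"top":(360,245,388,270)},.042),
"b":((3,90,100),(14,255,255),{"side":(394,195,418,225),"top":(412,248,440,275)},.042),
"c":((20,130,120),(33,255,255),{"side":(288,270,318,300),"top":(282,236,310,263)},.048),
"d":((50,100,60),(85,255,255),{"side":(262,290,295,320),"top":(255,236,281,263)},.048),
"clip":((4,150,100),(18,255,255),{"side":(310,145,350,195),"top":(360,185,392,212)},.2)}
for k,(lo,hi,bx,z) in T.items():
    r={n:blob(im[n],lo,hi,bx[n]) for n in bx}
    for n in r: print(k,n,r[n], ray(n,r[n][0],z))
    print("  two",two(r["side"][0],r["top"][0]))
# rings: white
for n,bx in(("side",[(285,315,325,352),(310,295,348,326)]),("top",[(254,263,281,290),(282,263,310,290)])):
    for b in bx:
        m=cv2.inRange(hsv(im[n]),np.array((0,0,150)),np.array((180,70,255)))
        q=np.zeros_like(m);q[b[1]:b[3],b[0]:b[2]]=m[b[1]:b[3],b[0]:b[2]]
        ys,xs=np.nonzero(q);e=cv2.fitEllipse(np.c_[xs,ys].astype(np.float32)) 
        print("ring",n,len(xs),e,ray(n,e[0],.006))
a=cv2.resize(im["side"][110:330,230:430],None,fx=2.7,fy=2.7,interpolation=2);b=cv2.resize(im["top"][165:300,245:445],None,fx=2.7,fy=2.7,interpolation=2)
b=cv2.copyMakeBorder(b,0,max(0,594-b.shape[0]),0,0,0)
cv2.imwrite("pics/cropS.png",cv2.resize(im["side"][140:300,240:360],None,fx=3.7,fy=3.7,interpolation=2)[:,:,::-1])
cv2.imwrite("pics/cropT.png",cv2.resize(im["top"][165:245,245:405],None,fx=5,fy=5,interpolation=2)[:,:,::-1])
E
```

```text
a side (array([369.1319, 233.1429]), array([363, 229,  13,   9,  91])) [ 0.5177 -0.1585  0.042 ]
a top (array([373.0388, 255.8544]), array([368, 250,  11,  12, 103])) [ 0.5197 -0.1556  0.042 ]
  two [ 0.5182 -0.1563  0.0436]
b side (array([407.6824, 205.0588]), array([402, 201,  13,   9,  85])) [ 0.5051 -0.3099  0.042 ]
b top (array([425.3661, 260.7768]), array([420, 255,  12,  12, 112])) [ 0.5076 -0.3073  0.042 ]
  two [ 0.506  -0.3079  0.043 ]
c side (array([301.7163, 281.078 ]), array([294, 276,  16,  11, 141])) [0.5352 0.0687 0.048 ]
c top (array([294.6638, 248.4655]), array([289, 243,  12,  12, 116])) [0.537  0.0711 0.048 ]
  two [0.5357 0.0702 0.0493]
d side (array([276.5255, 302.0438]), array([269, 297,  16,  11, 137])) [0.5362 0.1475 0.048 ]
d top (array([267.3714, 247.8095]), array([262, 242,  12,  12, 105])) [0.5377 0.1496 0.048 ]
  two [0.5366 0.1487 0.049 ]
clip side (array([325.0686, 169.9265]), array([315, 154,  25,  35, 408])) [ 0.632  -0.1254  0.2   ]
clip top (array([377.5455, 204.9273]), array([366, 204,  22,   3,  55])) [ 0.6337 -0.1473  0.2   ]
  two [ 0.6426 -0.1463  0.1825]
ring side 129 ((304.4306945800781, 330.3720397949219), (32.520015716552734, 33.78382873535156), 170.45465087890625) [0.4616 0.1419 0.006 ]
ring side 68 ((326.62017822265625, 309.0003356933594), (30.25617790222168, 32.203369140625), 138.82810974121094) [0.4627 0.0675 0.006 ]
ring top 65 ((268.10064697265625, 276.9422912597656), (21.361730575561523, 21.773649215698242), 51.96002960205078) [0.4566 0.1495 0.006 ]
ring top 62 ((295.19464111328125, 276.7527160644531), (21.455747604370117, 21.52090835571289), 24.713951110839844) [0.4583 0.0698 0.006 ]
```

View pics/cropS.png

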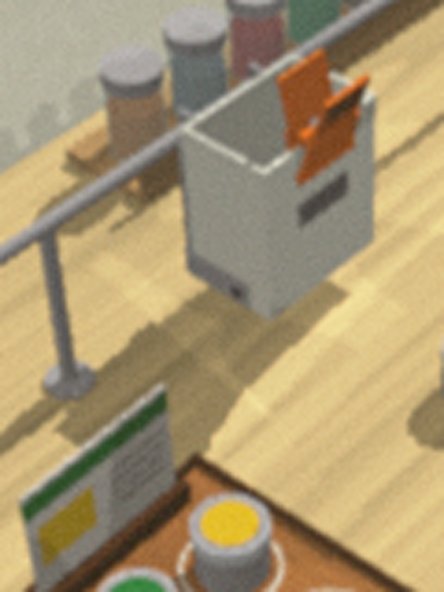

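View pics/cropT.png

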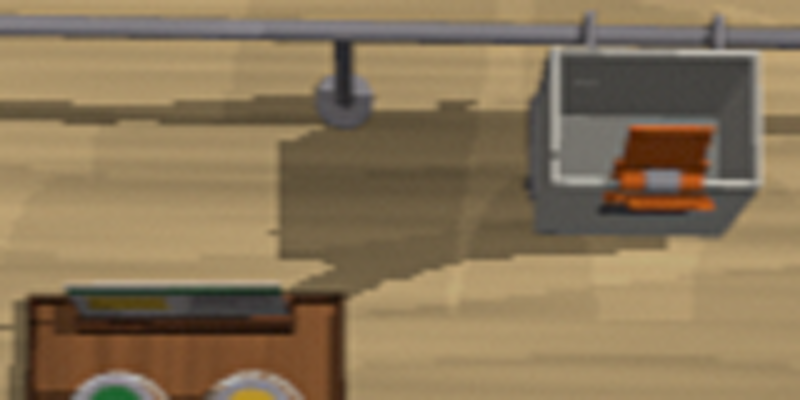

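The side crop shows the clip on the front rim, its far wing around px (322,164) and near wing around px (331,176), with the card's top edge running from (246,275) to (284,245). In the top crop the barrel is near px (377,201), the front rim's row is about 201, and the card's edge runs along row 222.6 from 258 to 301. Next: clip points from depth.

Run:
```python
from h import *
np.set_printoptions(precision=4,suppress=True)
def cloud(n,m,d):
    i=ctrl.camera_info(n);R=np.array(i["R"]);K=np.array(i["camera_matrix"]);t=np.array(i["t"])
    v,u=np.nonzero(m&(d>0));z=d[v,u];p=(np.linalg.inv(K)@np.c_[u,v,np.ones_like(u)].T*z).T
    return (p-t)@R,u,v
for n,b in(("side",(312,148,345,195)),("top",(362,186,395,212))):
    im=cv2.imread(f"pics/{n}0.png")[:,:,::-1].copy();d=np.load(f"pics/{n}0.npy")
    m=cv2.inRange(hsv(im),np.array((3,140,70)),np.array((20,255,255)))>0
    q=np.zeros_like(m);q[b[1]:b[3],b[0]:b[2]]=m[b[1]:b[3],b[0]:b[2]]
    P,u,v=cloud(n,q,d);print(n,len(P),"min",P.min(0),"max",P.max(0))
    for lo in np.arange(.12,.225,.01):
        s=P[(P[:,2]>=lo)&(P[:,2]<lo+.01)]
        if len(s):
            h,e=np.histogram(s[:,0],bins=np.arange(.58,.70,.006));print("z%.2f"%lo,len(s),"y",np.percentile(s[:,1],[3,97]),{round(float(a),3):int(c) for a,c in zip(e,h) if c})
    np.save(f"pics/clip_{n}.npy",P)
    # rim points: white, near z .16
    m=cv2.inRange(hsv(im),np.array((0,0,110)),np.array((180,50,255)))>0
    P,u,v=cloud(n,m,d);s=P[(abs(P[:,2]-.158)<.006)&(P[:,0]>.56)&(P[:,0]<.76)&(P[:,1]>-.25)&(P[:,1]<-.05)]
    print("rim",len(s),s.min(0),s.max(0)); f=s[s[:,0]<s[:,0].min()+.012]; 
    print(" front",np.polyfit(f[:,1],f[:,0],1),f[:,0].mean())
    g=(P[:,0]>.55)&(P[:,0]<.66)&(P[:,1]>.02)&(P[:,1]<.2)&(P[:,2]>.06)
    g=P[g]; print("card",len(g),g.min(0),g.max(0),np.polyfit(g[:,1],g[:,0],1))
for uv in((258.6,222.6),(301,222.6)): print(ray("top",uv,.111))
for uv in((240+22/3.7,140+493/3.7),(240+164/3.7,140+386/3.7)): print(ray("side",uv,.111))
im=cv2.imread("pics/side0.png")[146:200,305:355];im2=cv2.imread("pics/top0.png")[180:216,355:405]
a=cv2.resize(im,None,fx=8,fy=8,interpolation=0);b=cv2.resize(im2,None,fx=8,fy=8,interpolation=0)
b=cv2.copyMakeBorder(b,0,a.shape[0]-b.shape[0],0,0,0);cv2.imwrite("pics/clip.png",np.hstack([a,b]))
```

```text
side 438 min [ 0.6253 -0.3898 -0.0031] max [ 0.8387 -0.1238  0.2083]
z0.13 21 y [-0.1737 -0.1271] {0.64: 6, 0.646: 15}
z0.14 31 y [-0.1733 -0.1258] {0.64: 24, 0.646: 7}
z0.15 33 y [-0.1719 -0.1276] {0.64: 31, 0.652: 1, 0.658: 1}
z0.16 69 y [-0.1712 -0.1268] {0.634: 20, 0.64: 19, 0.646: 9, 0.652: 7, 0.658: 14}
z0.17 76 y [-0.1713 -0.1294] {0.634: 26, 0.64: 1, 0.646: 1, 0.652: 9, 0.658: 39}
z0.18 65 y [-0.1707 -0.1301] {0.628: 8, 0.634: 7, 0.652: 1, 0.658: 42, 0.664: 7}
z0.19 65 y [-0.1706 -0.1294] {0.628: 13, 0.634: 1, 0.658: 20, 0.664: 31}
z0.20 75 y [-0.1719 -0.1299] {0.622: 15, 0.628: 15, 0.658: 2, 0.664: 39, 0.67: 4}
rim 253 [ 0.6479 -0.2074  0.152 ] [ 0.7464 -0.0912  0.1625]
 front [0.0055 0.6522] 0.6515203202577214
card 270 [0.5973 0.0503 0.0608] [0.6038 0.1707 0.1133] [-0.0182  0.6026]
top 256 min [ 0.6295 -0.1733  0.112 ] max [ 0.6727 -0.1241  0.2092]
z0.13 8 y [-0.1659 -0.1253] {0.646: 4, 0.652: 4}
z0.14 9 y [-0.1697 -0.1247] {0.646: 2, 0.652: 6, 0.658: 1}
z0.15 3 y [-0.1729 -0.1302] {0.658: 3}
z0.16 47 y [-0.1705 -0.1267] {0.64: 2, 0.646: 15, 0.652: 14, 0.658: 16}
z0.17 39 y [-0.1708 -0.1311] {0.646: 3, 0.652: 3, 0.658: 30, 0.664: 3}
z0.18 45 y [-0.1695 -0.1298] {0.634: 10, 0.64: 6, 0.658: 8, 0.664: 21}
z0.19 34 y [-0.1694 -0.1306] {0.634: 2, 0.664: 30, 0.67: 2}
z0.20 69 y [-0.1688 -0.1304] {0.628: 34, 0.664: 17, 0.67: 18}
rim 148 [ 0.6522 -0.2452  0.152 ] [ 0.7487 -0.0686  0.1635]
 front [0.0035 0.6554] 0.6548914152808223
card 4 [0.6013 0.132  0.1064] [0.602  0.1707 0.1096] [-0.0102  0.6032]
[0.5992 0.1686 0.111 ]
[0.6011 0.052  0.111 ]
[0.601  0.1667 0.111 ]
[0.5996 0.0525 0.111 ]
```

View pics/clip.png

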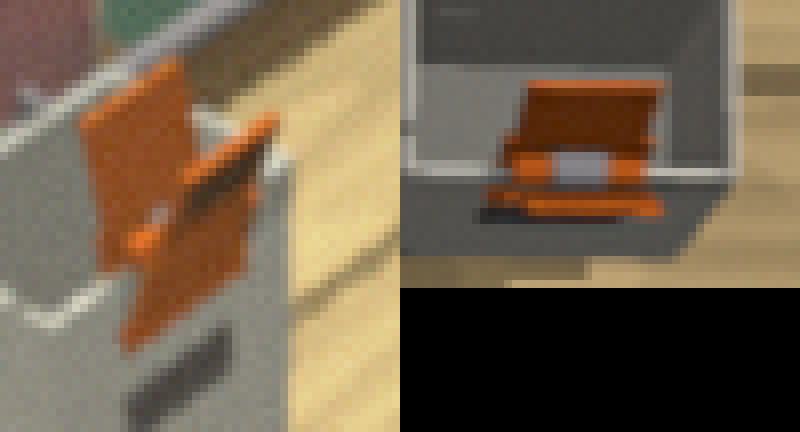

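The clip crop shows the two wings, left panel (180,80) and (230,170), and the barrel at the centre. From depth, the wing tops are near z=0.208, spanning x 0.626–0.672 and centred on y=-0.150. The hinge is at about z=0.167 and there is almost no yaw.

```bash
cat >> h.py <<'E'
from scipy.spatial.transform import Rotation as Ro
def go(x,y,z,yaw=None):
    o=ctrl.get_obs();w=o["eef_rot"];R=Ro.from_quat([w[1],w[2],w[3],w[0]]).as_matrix()
    s=R.T@(np.array([x,y,z])-o["eef_pos"])/.4
    cy=np.degrees(np.arctan2(R[1,1],R[0,1]));r=0
    if yaw is not None: r=-((yaw-cy+90)%180-90)/180
    print("yaw %.2f"%cy,"shift",np.round(s,4),"roll",round(r,4),"mm",np.linalg.norm(s)*400)
E
python3 -c "
from h import *
go(.506,-.308,.10,-45)"
```

```text
yaw -67.55 shift [ 0.8747 -0.241   0.3268] roll -0.1253 mm 385.7495496050683
```

Call:
{"method": "drive_tool", "body": {"plan": [[[0.875,-0.241,0.327,-0.125],[0.875,-0.241,0.327,-0.125],[0.875,-0.241,0.327,-0.125],[0.875,-0.241,0.327,-0.125],[0.875,-0.241,0.327,-0.125],[0.875,-0.241,0.327,-0.125],[0.875,-0.241,0.327,-0.125],[0.875,-0.241,0.327,-0.125],[0.875,-0.241,0.327,-0.125],[0.875,-0.241,0.327,-0.125],[0.875,-0.241,0.327,-0.125],[0.875,-0.241,0.327,-0.125]]], "jaw": 0}}

```text
time_s: 1.1
eef_pos: [0.506, -0.3082, 0.0999]
eef_rot: [-0.0, 0.924, 0.383, -0.001]
wrist_force: [0.2, -0.8, -0.1]
opening: 0.999
grasp_force: 0.0
```

```bash
python3 -c "
from h import *
go(.506,-.308,.008,-45);print(ctrl.get_obs()['time_s'])"
```

```text
yaw -44.95 shift [ 6.000e-04 -1.000e-04  2.299e-01] roll 0.0003 mm 91.94514094932859
1.1
```

Call:
{"method": "drive_tool", "body": {"plan": [[[0,0,0.08,0],[0,0,0.15,0],[0,0,0.2,0],[0,0,0.23,0],[0,0,0.23,0]]]}}

```text
time_s: 1.52
eef_pos: [0.5037, -0.3088, 0.0063]
eef_rot: [-0.002, 0.924, 0.381, -0.001]
wrist_force: [-0.9, 0.8, 1.4]
opening: 0.999
grasp_force: 0.0
```

Call:
{"method": "drive_tool", "body": {"plan": [[[0,0,0,0],[0,0,0,0],[0,0,0,0],[0,0,0,0],[0,0,0,0],[0,0,0,0],[0,0,0,0],[0,0,0,0]]], "jaw": 1}}

```text
time_s: 2.18
eef_pos: [0.5075, -0.3101, 0.0107]
eef_rot: [0.002, 0.924, 0.382, 0.001]
wrist_force: [-1.7, -0.6, 6.6]
opening: 0.543
grasp_force: 61.7
```

```bash
python3 -c "
from h import *
go(.457,.0695,.1)"
```

```text
yaw -45.04 shift [ 0.5812 -0.7598 -0.2263] roll 0 mm 393.1899156735079
```

Call:
{"method": "drive_tool", "body": {"plan": [[[0,0,-0.1,0],[0,0,-0.2,0],[0.72,-0.895,-0.25,0],[0.72,-0.895,-0.25,0],[0.72,-0.895,-0.25,0],[0.72,-0.895,-0.25,0],[0.72,-0.895,-0.25,0],[0.72,-0.895,-0.25,0],[0.72,-0.895,-0.25,0],[0.72,-0.895,-0.25,0],[0.72,-0.895,-0.25,0],[0.72,-0.895,-0.25,0]]]}}

```text
time_s: 3.18
eef_pos: [0.4615, 0.1072, 0.1076]
eef_rot: [0.0, 0.924, 0.382, 0.001]
wrist_force: [0.5, 0.6, -1.4]
opening: 0.543
grasp_force: 62.1
```

Call:
{"method": "drive_tool", "body": {"plan": [[[0,0,0,0],[0,0,0,0],[0,0,0,0],[0,0,0,0]]]}}

```text
time_s: 3.52
eef_pos: [0.4622, 0.1042, 0.1069]
eef_rot: [0.0, 0.924, 0.382, 0.0]
wrist_force: [0.2, -0.6, -0.9]
opening: 0.543
grasp_force: 62.1
```

```bash
python3 -c "
from h import *
go(.4570,.149,.014)"
```

```text
yaw -45.11 shift [ 0.0698 -0.0886  0.2322] roll 0 mm 103.24540065783859
```

Call:
{"method": "drive_tool", "body": {"plan": [[[0.07,-0.0885,0,0],[0.07,-0.0885,0.05,0],[0.07,-0.0885,0.12,0],[0.07,-0.0885,0.18,0],[0.07,-0.0885,0.21,0],[0.07,-0.0885,0.222,0],[0.07,-0.0885,0.222,0],[0.07,-0.0885,0.222,0],[0.07,-0.0885,0.222,0]]]}}

```text
time_s: 4.27
eef_pos: [0.4575, 0.1489, 0.0183]
eef_rot: [0.0, 0.924, 0.381, 0.0]
wrist_force: [-0.0, 0.4, -0.2]
opening: 0.549
grasp_force: 62.0
```

```bash
python3 -c "
from h import *
go(.4570,.149,.017)
o=ctrl.get_obs();print(o['eef_pos'],o['wrist_force'])
im,d=ctrl.camera('top');cv2.imwrite('pics/top1.png',im[:,:,::-1]);r=blob(im,(3,90,100),(14,255,255),(250,260,285,295));print(r, r and ray('top',r[0],.049))
im,d=ctrl.camera('side');cv2.imwrite('pics/side1.png',im[:,:,::-1]);r=blob(im,(3,90,100),(14,255,255),(285,305,325,345));print(r, r and ray('side',r[0],.049))
"
```

```text
yaw -45.17 shift [-0.0008 -0.001   0.0032] roll 0 mm 1.3741880529582216
[0.45751926 0.14894729 0.01827121] [-0.02796334  0.3621979  -0.21282378]
(array([283.09259259, 277.72222222]), array([281, 263,   4,  26,  54])) [0.45233484 0.1020857  0.049     ]
(array([318.784, 323.864]), array([311, 305,  14,  37, 125])) [0.42838665 0.13120822 0.049     ]
```

Call:
{"method": "drive_tool", "body": {"plan": [[[0,0,0.003,0],[0,0,0.003,0]]]}}

```text
time_s: 4.53
eef_pos: [0.4569, 0.1498, 0.0167]
eef_rot: [0.0, 0.924, 0.382, 0.0]
wrist_force: [0.2, 0.0, -0.8]
opening: 0.543
grasp_force: 62.1
```

Call:
{"method": "drive_tool", "body": {"plan": [[[0,0,0,0],[0,0,0,0],[0,0,0,0],[0,0,0,0],[0,0,-0.06,0],[0,0,-0.15,0],[0,0,-0.25,0]]], "jaw": 0}}

```text
time_s: 5.12
eef_pos: [0.4546, 0.1499, 0.1161]
eef_rot: [-0.001, 0.924, 0.382, -0.002]
wrist_force: [1.4, 0.2, -0.7]
opening: 1.003
grasp_force: 0.0
```

```bash
python3 -c "
from h import *
go(.5182,-.1563,.11,-45);go(.5182,-.1563,.010)"
```

```text
yaw -45.05 shift [-0.4283  0.6541  0.0147] roll -0.0003 mm 312.79720597072975
yaw -45.05 shift [-0.4274  0.6549  0.2647] roll 0 mm 330.2399947783613
```

Call:
{"method": "drive_tool", "body": {"plan": [[[-0.428,0.654,0.014,0],[-0.428,0.654,0.014,0],[-0.428,0.654,0.014,0],[-0.428,0.654,0.014,0],[-0.428,0.654,0.014,0],[-0.428,0.654,0.014,0],[-0.428,0.654,0.014,0],[-0.428,0.654,0.014,0],[-0.428,0.654,0.014,0],[-0.428,0.654,0.014,0],[-0.428,0.654,0.014,0]]]}}

```text
time_s: 6.03
eef_pos: [0.5197, -0.1553, 0.1106]
eef_rot: [-0.001, 0.924, 0.382, -0.0]
wrist_force: [-0.8, -0.1, -0.0]
opening: 0.997
grasp_force: 0.0
```

```bash
python3 -c "
from h import *
go(.5182,-.1563,.011,-45)
im,d=ctrl.camera('top');cv2.imwrite('pics/top2.png',im[:,:,::-1]);r=blob(im,(3,90,100),(14,255,255),(255,262,283,292));print(r, ray('top',r[0],.049))
im2,d=ctrl.camera('side');cv2.imwrite('pics/side2.png',im2[:,:,::-1]);s=blob(im2,(3,90,100),(14,255,255),(285,300,328,345));print(s, ray('side',s[0],.049),two(s[0],r[0]))
cv2.imwrite('pics/tr.png',np.vstack([cv2.resize(im[215:300,240:330],None,fx=3.2,fy=3.2),cv2.resize(im2[265:350,260:350],None,fx=3.2,fy=3.2)])[:,:,::-1])
"
```

```text
yaw -45.06 shift [-0.0045 -0.0005  0.249 ] roll -0.0003 mm 99.63120547879488
(array([279.30434783, 283.44927536]), array([271, 275,  12,  14,  69])) [0.43592085 0.11241913 0.049     ]
(array([311.08358209, 315.65373134]), array([288, 300,  40,  41, 335])) [0.45454746 0.12614278 0.049     ] [0.44503313 0.11956061 0.04885503]
```

View pics/tr.png

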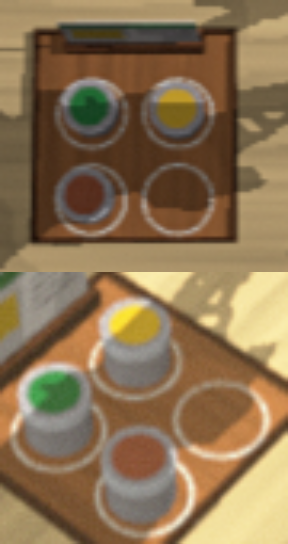

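The crop shows the terracotta tin in the left ring: lid at top px (266.9,275.9) and side px (303.8,322.5). The right ring is empty, with its centre at top px (295.6,277.5).

```bash
python3 -c "
from h import *
a,b=(303.75,322.5),(266.9,275.9)
print(ray('side',a,.048),ray('top',b,.048),two(a,b))
im,im2=cv2.imread('pics/top2.png')[:,:,::-1].copy(),cv2.imread('pics/side2.png')[:,:,::-1].copy()
for n,i,x in(('top',im,(255,265,278,286)),('side',im2,(292,313,318,333))):
    r=blob(i,(0,60,50),(12,190,255),x);print(n,r,ray(n,r[0],.048))
"
```

```text
[0.4549237  0.14849235 0.048     ] [0.45692414 0.14839664 0.048     ] [0.45641253 0.14811161 0.04639549]
top (array([265.88188976, 275.33858268]), array([260, 269,  13,  13, 127])) [0.4584819  0.15134363 0.048     ]
side (array([302.84057971, 322.36714976]), array([294, 315,  18,  15, 207])) [0.45659121 0.14947963 0.048     ]
```

Call:
{"method": "drive_tool", "body": {"plan": [[[-0.002,0,0.08,0],[-0.002,0,0.16,0],[-0.002,0,0.22,0],[-0.002,0,0.249,0],[-0.002,0,0.249,0]]]}}

```text
time_s: 6.55
eef_pos: [0.5175, -0.1543, 0.0087]
eef_rot: [-0.002, 0.924, 0.383, -0.002]
wrist_force: [-0.7, -0.7, 0.3]
opening: 1.004
grasp_force: 0.0
```

Call:
{"method": "drive_tool", "body": {"plan": [[[0,0,0,0],[0,0,0,0],[0,0,0,0],[0,0,0,0],[0,0,0,0],[0,0,0,0],[0,0,0,0]]], "jaw": 1}}

```text
time_s: 7.13
eef_pos: [0.5213, -0.1574, 0.0136]
eef_rot: [0.001, 0.924, 0.382, 0.001]
wrist_force: [0.2, 1.4, 5.1]
opening: 0.545
grasp_force: 61.3
```

```bash
python3 -c "
from h import *
go(.457,.0695,.11)"
```

```text
yaw -45.05 shift [ 0.2871 -0.5141 -0.2424] roll 0 mm 254.7338887302428
```

Call:
{"method": "drive_tool", "body": {"plan": [[[0,0,-0.1,0],[0,0,-0.2,0],[0.29,-0.51,-0.24,0],[0.29,-0.51,-0.24,0],[0.29,-0.51,-0.24,0],[0.29,-0.51,-0.24,0],[0.29,-0.51,-0.24,0],[0.29,-0.51,-0.24,0],[0.29,-0.51,-0.24,0],[0.29,-0.51,-0.24,0],[0.29,-0.51,-0.24,0],[0.29,-0.51,-0.24,0]]]}}

```text
time_s: 8.13
eef_pos: [0.4584, 0.0688, 0.1079]
eef_rot: [0.0, 0.924, 0.382, 0.0]
wrist_force: [0.8, 0.0, -0.6]
opening: 0.542
grasp_force: 62.1
```

```bash
python3 -c "
from h import *
go(.457,.0695,.019)"
```

```text
yaw -45.11 shift [-0.0014 -0.0039  0.2223] roll 0 mm 88.93560281002931
```

Call:
{"method": "drive_tool", "body": {"plan": [[[-0.001,-0.003,0.06,0],[-0.001,-0.003,0.12,0],[-0.001,-0.003,0.18,0],[-0.001,-0.003,0.21,0],[-0.001,-0.003,0.223,0],[-0.001,-0.003,0.223,0],[-0.001,-0.003,0.223,0]]]}}

```text
time_s: 8.72
eef_pos: [0.4571, 0.069, 0.0186]
eef_rot: [0.0, 0.924, 0.381, -0.0]
wrist_force: [-1.5, -0.3, 3.0]
opening: 0.543
grasp_force: 64.4
```

Call:
{"method": "drive_tool", "body": {"plan": [[[0,0,0.002,0],[0,0,0.002,0],[0,0,0.002,0]]]}}

```text
time_s: 8.97
eef_pos: [0.4571, 0.069, 0.0185]
eef_rot: [0.0, 0.924, 0.382, -0.0]
wrist_force: [-4.9, -1.6, 12.4]
opening: 0.545
grasp_force: 66.0
```

Call:
{"method": "drive_tool", "body": {"plan": [[[0,0,0,0],[0,0,0,0],[0,0,0,0],[0,0,0,0],[0,0,-0.06,0],[0,0,-0.15,0],[0,0,-0.25,0],[0,0,-0.35,0],[0,0,-0.45,0],[0,0,-0.55,0]]], "jaw": 0}}

```text
time_s: 9.8
eef_pos: [0.4561, 0.0702, 0.2393]
eef_rot: [0.0, 0.924, 0.382, 0.0]
wrist_force: [1.6, -0.4, 0.3]
opening: 1.002
grasp_force: 0.0
```

```bash
python3 -c "
from h import *
go(.649,-.150,.25,0)"
```

```text
yaw -45.06 shift [-0.0475  0.7305 -0.0267] roll -0.2503 mm 292.99940786174415
```

Call:
{"method": "drive_tool", "body": {"plan": [[[-0.0475,0.73,-0.027,-0.25],[-0.0475,0.73,-0.027,-0.25],[-0.0475,0.73,-0.027,-0.25],[-0.0475,0.73,-0.027,-0.25],[-0.0475,0.73,-0.027,-0.25],[-0.0475,0.73,-0.027,-0.25],[-0.0475,0.73,-0.027,-0.25],[-0.0475,0.73,-0.027,-0.25],[-0.0475,0.73,-0.027,-0.25],[-0.0475,0.73,-0.027,-0.25],[-0.0475,0.73,-0.027,-0.25]]]}}

```text
time_s: 10.72
eef_pos: [0.6488, -0.1488, 0.2481]
eef_rot: [-0.0, 0.707, 0.707, -0.0]
wrist_force: [0.5, -0.0, 1.0]
opening: 0.997
grasp_force: 0.0
```

```bash
python3 -c "
from h import *
np.set_printoptions(precision=4,suppress=True)
print(ctrl.get_obs()['q'])
go(.649,-.150,.173,0)
im,d=ctrl.camera('top');im2,d=ctrl.camera('side')
for n,i,x in(('top',im,(285,268,305,286)),('side',im2,(312,288,342,312)),('top',im,(258,268,276,286)),('side',im2,(292,313,318,333))):
    r=blob(i,(0,60,50),(12,255,255),x);print(n,r,r and ray(n,r[0],.048))
cv2.imwrite('pics/v3.png',np.vstack([cv2.resize(im[170:300,240:420],None,fx=2.2,fy=2.2),cv2.resize(im2[120:350,230:410],None,fx=2.2,fy=1.3)])[:,:,::-1])
cv2.imwrite('pics/side3.png',im2[:,:,::-1]);cv2.imwrite('pics/top3.png',im[:,:,::-1])
"
```

```text
[-0.4035  0.3675  1.341   0.0003  1.4338 -0.4031]
yaw -0.03 shift [-0.0031  0.0007  0.1877] roll -0.0002 mm 75.09298424414544
top (array([294.775, 276.1  ]), array([289, 270,  12,  13, 120])) [0.4575 0.069  0.048 ]
side (array([328.956 , 298.8242]), array([321, 293,  17,  13, 182])) [0.4557 0.0672 0.048 ]
top (array([265.969 , 275.3566]), array([260, 269,  13,  13, 129])) [0.4584 0.1511 0.048 ]
side (array([302.9246, 322.3216]), array([295, 316,  17,  14, 199])) [0.4565 0.1493 0.048 ]
```

View pics/v3.png

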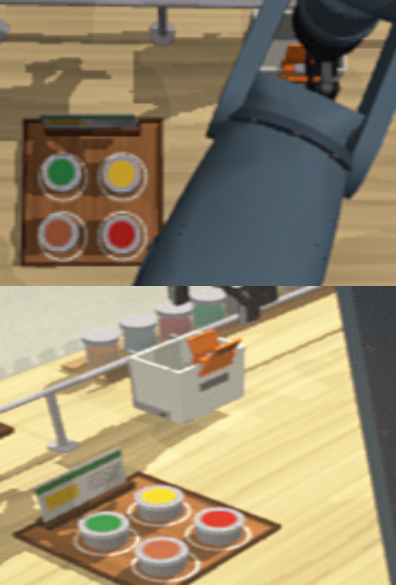

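The tins read (0.4566,0.068) and (0.4575,0.150), and all four lids sit in their rings, the red one at top px (295,276). The clip is still on the rim. Now I descend and squeeze it.

Call:
{"method": "drive_tool", "body": {"plan": [[[-0.001,0.001,0.06,0],[-0.001,0.001,0.12,0],[-0.001,0.001,0.17,0],[-0.001,0.001,0.188,0],[-0.001,0.001,0.188,0],[-0.001,0.001,0.188,0]]]}}

```text
time_s: 11.32
eef_pos: [0.6499, -0.1498, 0.174]
eef_rot: [0.0, 0.707, 0.707, 0.0]
wrist_force: [0.3, -0.4, 0.3]
opening: 1.002
grasp_force: 0.0
```

Call:
{"method": "drive_tool", "body": {"plan": [[[0,0,0,0],[0,0,0,0],[0,0,0,0],[0,0,0,0],[0,0,0,0]]], "jaw": 0.4}}

```text
time_s: 11.73
eef_pos: [0.65, -0.1503, 0.1736]
eef_rot: [0.0, 0.707, 0.707, 0.0]
wrist_force: [0.4, 0.9, -0.5]
opening: 0.6
grasp_force: 0.0
```

Call:
{"method": "drive_tool", "body": {"plan": [[[0,0,0,0],[0,0,0,0],[0,0,0,0],[0,0,0,0],[0,0,0,0],[0,0,0,0]]], "jaw": 0.65}}

```text
time_s: 12.23
eef_pos: [0.6505, -0.1505, 0.1747]
eef_rot: [0.001, 0.707, 0.707, 0.0]
wrist_force: [-1.7, 0.6, 5.4]
opening: 0.353
grasp_force: 5.8
```

Call:
{"method": "drive_tool", "body": {"plan": [[[0,0,0,0],[0,0,0,0],[0,0,0,0],[0,0,0,0],[0,0,0,0],[0,0,0,0]]], "jaw": 0.8}}

```text
time_s: 12.73
eef_pos: [0.6503, -0.1507, 0.1752]
eef_rot: [0.001, 0.707, 0.707, 0.0]
wrist_force: [-3.6, 0.5, 8.8]
opening: 0.217
grasp_force: 58.4
```

```bash
python3 -c "
from h import *
im,d=ctrl.camera('top');im2,d=ctrl.camera('side')
cv2.imwrite('pics/v4.png',np.vstack([cv2.resize(im[170:230,340:420],None,fx=5,fy=5),cv2.resize(im2[140:200,295:375],None,fx=5,fy=5)])[:,:,::-1])
"
```

```text
(no output)
```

View pics/v4.png

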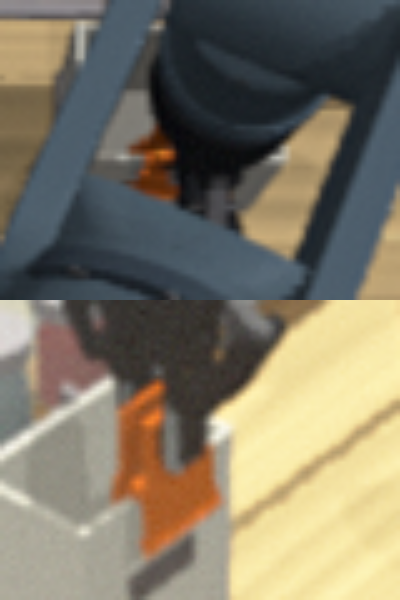

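The clip's jaws are spread on both sides of the front rim (side panel, around (170,500)) and the bin is still shut. The grip is on the stop, so I lift.

Call:
{"method": "drive_tool", "body": {"plan": [[[0,0,-0.02,0],[0,0,-0.04,0],[0,0,-0.07,0],[0,0,-0.11,0],[0,0,-0.16,0],[0,0,-0.2,0],[0,0,-0.2,0]]]}}

```text
time_s: 13.42
eef_pos: [0.6518, -0.151, 0.2585]
eef_rot: [0.004, 0.707, 0.707, 0.001]
wrist_force: [0.7, 0.2, 0.5]
opening: 0.212
grasp_force: 58.8
```

```bash
python3 -c "
from h import *
o=ctrl.get_obs();print(o['wrist_force'],o['torque'])
go(.601,.110,.24,0)
"
```

```text
[0.69945899 0.16477263 0.48186505] [-0.00691771 -0.0010603   0.04186877]
yaw -0.04 shift [ 0.6525 -0.1279  0.0434] roll -0.0002 mm 266.53826871690416
```

Call:
{"method": "drive_tool", "body": {"plan": [[[0.2,-0.04,0.02,0],[0.652,-0.128,0.043,0],[0.652,-0.128,0.043,0],[0.652,-0.128,0.043,0],[0.652,-0.128,0.043,0],[0.652,-0.128,0.043,0],[0.652,-0.128,0.043,0],[0.652,-0.128,0.043,0],[0.652,-0.128,0.043,0],[0.652,-0.128,0.043,0],[0.652,-0.128,0.043,0]]]}}

```text
time_s: 14.33
eef_pos: [0.5991, 0.1093, 0.2357]
eef_rot: [0.0, 0.708, 0.706, -0.0]
wrist_force: [0.6, 0.5, 0.1]
opening: 0.216
grasp_force: 58.8
```

Run:
```python
from h import *
np.set_printoptions(precision=4,suppress=True)
go(.601,.110,.24,0)
for n in("side","top"):
    im,d=ctrl.camera(n);i=ctrl.camera_info(n);R=np.array(i["R"]);K=np.array(i["camera_matrix"]);t=np.array(i["t"])
    cv2.imwrite(f"pics/{n}5.png",im[:,:,::-1])
    m=(cv2.inRange(hsv(im),np.array((4,140,70)),np.array((20,255,255)))>0)&(d>0)
    v,u=np.nonzero(m);P=((np.linalg.inv(K)@np.c_[u,v,np.ones_like(u)].T*d[v,u]).T-t)@R
    s=(abs(P[:,0]-.6)<.06)&(abs(P[:,1]-.11)<.06)&(P[:,2]>.14)&(P[:,2]<.3);P=P[s]
    if len(P)<9: print(n,len(P));continue
    print(n,len(P),P.min(0),P.max(0))
    for z in np.arange(.18,.28,.006):
        q=P[abs(P[:,2]-z)<.003]
        if len(q): print("%.3f"%z,len(q),"y",np.percentile(q[:,1],[3,97]),"x",np.percentile(q[:,0],[3,25,50,75,97]))
c=cv2.imread("pics/side5.png"); p=proj("side",(.6,.11,.17)).astype(int);print(p)
cv2.imwrite("pics/v5.png",cv2.resize(c[p[1]-75:p[1]+75,p[0]-75:p[0]+75],None,fx=4,fy=4,interpolation=2))
```

```text
yaw -0.14 shift [ 0.0018  0.0047 -0.0108] roll -0.0008 mm 4.786302928467748
side 571 [0.5747 0.0811 0.195 ] [0.6114 0.1369 0.2992]
0.192 1 y [0.1078 0.1078] x [0.586 0.586 0.586 0.586 0.586]
0.198 42 y [0.0843 0.1346] x [0.5829 0.5843 0.585  0.5856 0.6088]
0.204 70 y [0.0838 0.1355] x [0.5835 0.5854 0.5862 0.5876 0.6082]
0.210 60 y [0.0849 0.1331] x [0.5846 0.5856 0.5864 0.5878 0.6082]
0.216 53 y [0.0872 0.1329] x [0.5851 0.5862 0.5866 0.5878 0.6061]
0.222 59 y [0.0857 0.1325] x [0.5858 0.5866 0.5875 0.5883 0.6062]
0.228 68 y [0.086 0.133] x [0.5861 0.5874 0.5887 0.5975 0.6061]
0.234 36 y [0.0867 0.1314] x [0.5862 0.5885 0.5899 0.604  0.6073]
0.240 22 y [0.1141 0.1304] x [0.5835 0.5884 0.5901 0.6038 0.6052]
0.246 24 y [0.09   0.1299] x [0.5767 0.5878 0.5894 0.6047 0.6062]
0.252 22 y [0.1182 0.1305] x [0.5877 0.5887 0.5901 0.604  0.6054]
0.258 36 y [0.1076 0.1302] x [0.5878 0.589  0.6039 0.6048 0.6059]
0.264 31 y [0.0893 0.13  ] x [0.5882 0.591  0.6036 0.6045 0.6057]
0.270 41 y [0.1064 0.1299] x [0.5881 0.5911 0.6042 0.6058 0.6076]
top 0
[262 239]
```

View pics/v5.png

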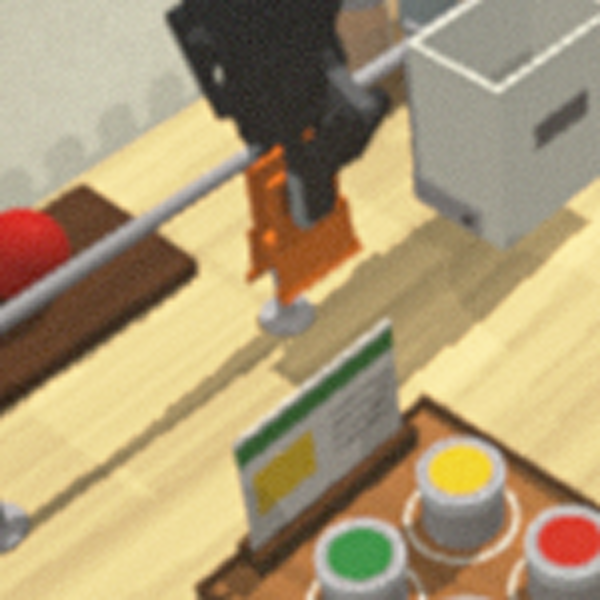

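The clip hangs wide open above the card, tips at px (285,300) in the crop, with the card's top edge from (237,450) to (388,325). Next I align x/y at mid-height, then settle.

Call:
{"method": "drive_tool", "body": {"plan": [[[0.002,0.005,0.06,0],[0.002,0.005,0.12,0],[0.002,0.005,0.155,0],[0.002,0.005,0.16,0],[0.002,0.005,0.16,0],[0.002,0.005,0.16,0],[0.002,0.005,0.16,0],[0.002,0.005,0.16,0]]]}}

```text
time_s: 15.1
eef_pos: [0.6018, 0.1113, 0.1734]
eef_rot: [0.001, 0.707, 0.707, 0.001]
wrist_force: [-0.6, 0.6, -0.6]
opening: 0.214
grasp_force: 58.8
```

```bash
cat > m.py <<'E'
from h import *
np.set_printoptions(precision=4,suppress=True)
def meas(zs):
    C=[]
    for k in range(3):
        im,d=ctrl.camera("side");i=ctrl.camera_info("side");R=np.array(i["R"]);K=np.array(i["camera_matrix"]);t=np.array(i["t"])
        v,u=np.nonzero(d>0);P=((np.linalg.inv(K)@np.c_[u,v,np.ones_like(u)].T*d[v,u]).T-t)@R
        H=hsv(im)[v,u];s=(abs(P[:,0]-.6)<.03)&(abs(P[:,1]-.11)<.065)&(P[:,2]>.055)&(P[:,2]<.25);C.append(np.c_[P,H][s])
    C=np.vstack(C);P=C[:,:3]
    o=(C[:,3]>=4)&(C[:,3]<=18)&(C[:,4]>150)&(P[:,2]>zs);card=~o&(P[:,2]<.112)&(C[:,5]>60)&(C[:,4]<200)&(P[:,0]>.59)
    q=P[card];print("card n",len(q),"max z",np.percentile(q[:,2],98),"y",np.percentile(q[:,1],[1,99]),"x=a*y+b",np.polyfit(q[:,1],q[:,0],1),"x@.11",np.median(q[:,0]))
    o=P[o];print("clip z",np.percentile(o[:,2],[0,1]),"y low",np.percentile(o[o[:,2]<o[:,2].min()+.02][:,1],[2,98]))
    for z in np.arange(o[:,2].min()+.002,o[:,2].min()+.05,.006):
        q=o[abs(o[:,2]-z)<.003];n=q[q[:,0]<.599];f=q[q[:,0]>.603]
        print("%.3f near %d x %.4f slope %.3f | far %d x %.4f"%(z,len(n),np.median(n[:,0]),np.polyfit(n[:,1],n[:,0],1)[0] if len(n)>9 else 0,len(f),np.median(f[:,0]) if len(f) else 0))
    cv2.imwrite("pics/last.png",im[:,:,::-1])
E
python3 -c "
from m import *
print(ctrl.get_obs()['eef_pos'])
meas(.125);go(.603,.110,.133,0)"
```

```text
[0.6018 0.1113 0.1734]
card n 2244 max z 0.11101442959002177 y [0.0524 0.1713] x=a*y+b [-0.0202  0.6027] x@.11 0.6003656782163733
clip z [0.1336 0.1361] y low [0.0855 0.137 ]
0.136 near 84 x 0.5880 slope -0.008 | far 2 x 0.6107
0.142 near 145 x 0.5886 slope -0.003 | far 37 x 0.6104
0.148 near 124 x 0.5888 slope -0.001 | far 21 x 0.6091
0.154 near 128 x 0.5894 slope 0.004 | far 18 x 0.6088
0.160 near 131 x 0.5896 slope 0.011 | far 19 x 0.6087
0.166 near 123 x 0.5903 slope 0.035 | far 30 x 0.6078
0.172 near 60 x 0.5910 slope 0.032 | far 28 x 0.6070
0.178 near 41 x 0.5912 slope 0.032 | far 15 x 0.6065
0.184 near 37 x 0.5905 slope 0.204 | far 31 x 0.6068
yaw -0.05 shift [-0.0036  0.0043  0.0992] roll -0.0003 mm 39.75115836860309
```

Call:
{"method": "drive_tool", "body": {"plan": [[[0,0.003,0,-0.004],[0,0.003,0.01,-0.004],[0,0.003,0.03,-0.004],[0,0.003,0.05,-0.004],[0,0.003,0.07,-0.004],[0,0.003,0.085,-0.004],[0,0.003,0.095,-0.004],[0,0.003,0.102,-0.004],[0,0.003,0.102,-0.004],[0,0.003,0.102,-0.004],[0,0.003,0.102,-0.004],[0,0.003,0.102,-0.004]]]}}

```text
time_s: 16.25
eef_pos: [0.6024, 0.1114, 0.1316]
eef_rot: [0.0, 0.703, 0.711, 0.0]
wrist_force: [0.7, -0.4, -0.8]
opening: 0.218
grasp_force: 58.8
```

```bash
python3 -c "
from m import *
o=ctrl.get_obs();print(o['eef_pos'],o['wrist_force'],o['torque'])
meas(.085);go(.603,.110,.133,0)
im,_=ctrl.camera('top');s=cv2.imread('pics/last.png')[:,:,::-1];p=proj('side',(.6,.11,.11)).astype(int);q=proj('top',(.62,.0,.11)).astype(int)
cv2.imwrite('pics/v6.png',np.hstack([cv2.resize(s[p[1]-50:p[1]+50,p[0]-40:p[0]+40],None,fx=5,fy=5,interpolation=2),cv2.resize(im[q[1]-65:q[1]+85,q[0]-80:q[0]+80],None,fx=2.4,fy=500/150)])[:,:,::-1])"
```

```text
[0.6024 0.1114 0.1316] [ 0.6699 -0.4084 -0.8486] [ 0.0175 -0.0235 -0.0178]
card n 1559 max z 0.11039248526722704 y [0.0523 0.1712] x=a*y+b [-0.0164  0.6023] x@.11 0.6001896910314596
clip z [0.0896 0.093 ] y low [0.0837 0.1373]
0.092 near 52 x 0.5883 slope -0.018 | far 0 x 0.0000
0.098 near 141 x 0.5886 slope -0.019 | far 0 x 0.0000
0.104 near 123 x 0.5892 slope -0.002 | far 11 x 0.6110
0.110 near 118 x 0.5899 slope -0.004 | far 14 x 0.6100
0.116 near 119 x 0.5903 slope -0.001 | far 13 x 0.6089
0.122 near 108 x 0.5906 slope 0.026 | far 35 x 0.6083
0.128 near 73 x 0.5912 slope 0.005 | far 27 x 0.6077
0.134 near 39 x 0.5917 slope 0.019 | far 21 x 0.6073
yaw 0.67 shift [-0.0036  0.002  -0.0041] roll 0.0037 mm 2.3215082786456245
```

View pics/v6.png

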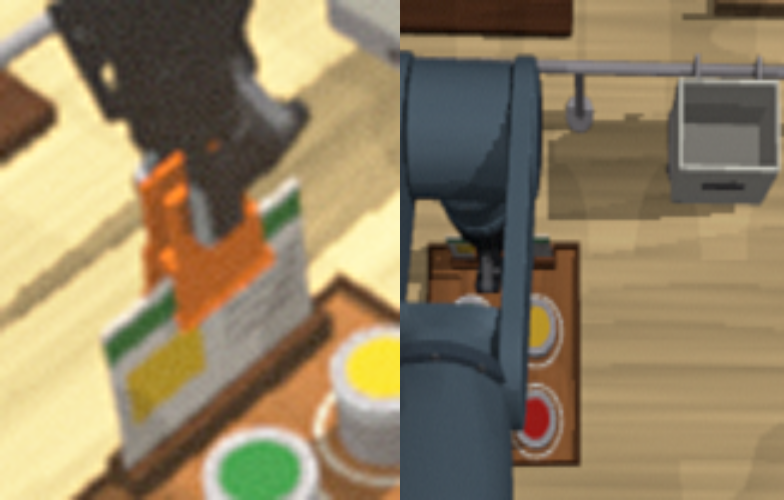

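The clip straddles the card: the near jaw is in front of the green band (crop around (220,280)) and the far jaw is behind it. Neither jaw shows contact force, the card is centred to within about 0.5 mm, and the tips are about 18 mm down. The bin is shut, so I hand in.

```bash
python3 -c "
from bench import ctrl
print(ctrl.hand_in())"
```

```text
the job is handed in; nothing more can be done
None
```

I handed the job in at about 16 s: both tins stand in the front rings within about 1.5 mm of centre, and the bin is shut. The gripper holds the orange clip wide open over the middle of the card's top edge, jaws about 18 mm down each side and, by the camera and force readings, not touching the card.

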